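# Gauge a packed carton for slim mail

### The job

Pick up the packed carton that lies on the cutting mat and try it in the thickness gauge: lay it flat on the longer side of the deck and, end first, slide it gently under the steel bridge until its front end comes out at the far side, or until it jams against the bridge edge (do not force it). Draw it back out and lay it flat, without dropping it, in the shallow basket if it went under, or in the deep basket if it jammed. Leave the other carton waiting on its paper sheet, and do not disturb the tape dispenser or the pen.

Things in the scene. Friction and masses are not known exactly. Their poses are not given: they have to be found in the camera images.
- carton_slim: Plain brown cardboard carton, rigid, 180 x 62 x 17 mm, about 150 g, looks like carton_thick but for its thickness; the long sides (62 mm apart) are the ones to grip from above, the 180 mm length lies along its x axis (both ends are alike), origin at the centre of the underside. It starts flat, either on the cutting mat or on the paper sheet.
- carton_thick: Plain brown cardboard carton, rigid, 180 x 62 x 23 mm, about 190 g; the long sides (62 mm apart) are the ones to grip from above, the 180 mm length lies along its x axis (both ends are alike), origin at the centre of the underside. It starts flat in the other of these two places.
- gauge: Metal thickness gauge fixed to the bench: deck plate 170 (x) x 190 (y) x 8 mm with a steel bridge across it; the slot under the bridge is 20 mm high, 150 mm wide, open at both ends. Origin on bench level under the middle of the slot's entry edge. Cartons slide towards +x, entering from the longer -x side of the deck. Deck x = -100 to +70 mm, top at z = 8 mm; bridge x = 0 to 50 mm.
- bridge: The gauge's steel bridge plate, 50 (x) x 190 (y) x 10 mm, fixed, its underside 28 mm and its top 38 mm above the bench (42 mm at its four screw heads), resting on two 20 mm wide spacer blocks at the ends of the slot. Same origin and axes as the gauge.
- mat: Dark green cutting mat with a pale grid, 210 x 148 mm, lying flat on the bench (at most 1 mm thick; the carton's underside is at bench height); origin at its centre, long side along x. The carton to be tried lies on it.
- sheet: Cream paper sheet, 210 x 148 mm, flat on the bench; origin at its centre. The carton that must wait lies on it.
- shallow_basket: Shallow blue plastic basket, open at the top, fixed, 260 (x) x 180 (y) x 35 mm high outside, walls and floor 4 mm thick (floor top 4 mm above the bench); origin under its centre. For cartons that go under the bridge.
- deep_basket: Deep blue plastic basket, open at the top, fixed, 260 (x) x 180 (y) x 75 mm high outside, walls and floor 4 mm thick (floor top 4 mm above the bench); origin under its centre. For cartons that jam.
- dispenser: Black desk tape dispenser with a roll of brown tape, 160 x 60 x 108 mm, loose, 0.9 kg; origin under its centre. Not to be disturbed.
- pen: Black marker pen, 138 mm long, 12 mm thick, loose on the bench; origin under its centre, length along x. Not to be disturbed.

How it is judged (in metres and radians):
On the way:
1. the carton from the mat, flat on the deck and end first, is slid under the bridge until its front is 40 mm past the entry edge (slim) or it bears on that edge with over 0.5 N (thick) (((y of carton_slim in the frame of gauge between -0.05 and 0.05 m and z of carton_slim in the frame of gauge between 0.004 and 0.014 m and angle between the x axis of carton_slim and the x axis of gauge, either way round below 0.2 rad and angle between carton_slim's own z axis and vertical below 0.08 rad and x of carton_slim in the frame of gauge between -0.05 and 0.06 m) or (y of carton_thick in the frame of gauge between -0.05 and 0.05 m and z of carton_thick in the frame of gauge between 0.004 and 0.014 m and angle between the x axis of carton_thick and the x axis of gauge, either way round below 0.2 rad and angle between carton_thick's own z axis and vertical below 0.08 rad and x of carton_thick in the frame of gauge between -0.108 and -0.078 m and contact force between carton_thick and bridge above 0.5 N))), for 0.05 s.
At the end, for the whole second after the job is handed in: The carton from the mat lies flat and at rest on the floor of the right basket: the slim one (fits) in the shallow basket, the thick one (jams) in the deep basket, its middle within 60 mm (along) and 70 mm (across) of the basket's middle; the other carton is within 20 mm of where it started (((x of carton_slim in the frame of shallow_basket between -0.06 and 0.06 m and y of carton_slim in the frame of shallow_basket between -0.07 and 0.07 m and z of carton_slim in the frame of shallow_basket between 0 and 0.01 m and angle between carton_slim's own z axis and vertical below 0.1 rad and linear speed of carton_slim below 0.02 m/s and distance of carton_thick from where it was at the start of the episode below 0.02 m) or (x of carton_thick in the frame of deep_basket between -0.06 and 0.06 m and y of carton_thick in the frame of deep_basket between -0.07 and 0.07 m and z of carton_thick in the frame of deep_basket between 0 and 0.01 m and angle between carton_thick's own z axis and vertical below 0.1 rad and linear speed of carton_thick below 0.02 m/s and distance of carton_slim from where it was at the start of the episode below 0.02 m))); the robot touches nothing.
It fails at once if the waiting carton is moved by more than 20 mm ((horizontal distance between carton_slim and mat below 0.05 m and distance of carton_thick from where it was at the start of the episode above 0.02 m) or (horizontal distance between carton_thick and mat below 0.05 m and distance of carton_slim from where it was at the start of the episode above 0.02 m)).
It fails at once if the carton is forced against the bridge (more than 30 N) (contact force between any of carton_slim, carton_thick and bridge above 30 N).
It fails at once if a carton is dropped (falls free at more than 0.75 m/s, about 30 mm) ((contact force between the fingers and carton_slim below 0.05 N and linear speed of carton_slim above 0.75 m/s) or (contact force between the fingers and carton_thick below 0.05 N and linear speed of carton_thick above 0.75 m/s)).
It fails at once if the tape dispenser or the pen is moved by more than 20 mm (distance of any of dispenser, pen from where it was at the start of the episode above 0.02 m).
It also fails if it takes over 51 s, if anything falls off the work surface, if the arm or the gripper's body presses on something with over 40 N, if the wrist force passes 120 N, or if a joint passes its speed limit or range.

### The arm

A 6-joint arm with a two-finger parallel gripper is mounted at the origin on the work surface. World frame = base frame: x ahead of the robot, y to its left, z up, the work surface at z = 0. Lengths are in mm, angles in rad, forces in N, time in s.
With the tool pointing down it reaches from about 350 to 975 mm from the base axis. Payload 7.1 kg.
Tool frame: the origin (TCP) lies between the finger pads; the fingertips stand 17 mm ahead of it and the grasp point (between the pads) lies 2 mm behind it; z points along the fingers, y is the line along which they close (so a half turn about z gives the same grasp; the last joint's range is limited). The gripper opens to 88 mm and grips with 3 to 60 N. Pads are 20 mm wide; open, the fingers measure 115 mm over their backs; the gripper's body (75 mm by 178 mm) begins 61 mm behind the grasp point.
Start: joints at [1.288, 0.423, 1.63, -0, 1.089, -0.019], TCP at [162.938, 603.371, 239.675] pointing down, gripper open.
Joint ranges: [-3, 3], [-0.9, 2.11], [0.09, 2.58], [-1.31, 4.45], [0.11, 2.69], [-2.54, 2.54]. Speed limits (rad/s): [2.39, 2.39, 3.01, 3.14, 3.14, 3.14].

### API

Orientations are given as a rotation vector (axis times angle).
In Python, from workcell import ctrl, vision gives the robot as it stands (ctrl), with the cameras (vision).
- The arm moves only by the shell command python3 jog.py [OPENING], which reads ROWS from standard input. ROWS is a JSON object with one list for each field, all of the same length, 1 to 5, a row being the entries at one place: tx, ty, tz (the shift in cm), ax, ay, az (a rotation vector in rad); each row shifts and turns the commanded pose from where the row before left it, along the tool's axes as they then stand; what a row does not reach is not made up. A row lasts 1/12 s, in which the tool goes at most 41.7 mm and 0.125 rad, less where a joint would pass 70% of its speed; a pose out of reach is approached as far as the arm can. OPENING is the finger opening in mm, set as the command begins (- or left out keeps the last). The fingers move at their own pace and stop on an object; the grip force is fixed at half the most. Time passes only in rows, so rows that do not move let the fingers close. It prints the time, the measured TCP pose, the force, the opening and the grip force at its end. Input that does not fit is refused with a message, and nothing moves.
- ctrl.get_obs(): the state, without advancing time (a new reading comes with each control period).
- vision.get_image(name): name is "side" or "top" or "wrist"; returns a dict with "img" (420x560x3 uint8, red, green, blue), "fx", "fy", "cx", "cy" (pixels), "R" (3x3) and "t" (3): a world point X has camera coordinates R X + t. Camera axes: x right, y down, z forward; pixel columns grow to the right and rows downward; lengths in mm; the calibration is good to about 2 mm. A picture is of the moment at which its call begins. There is no depth.
- ctrl.close_job(): hands the job in; it is judged then, once.
The state is a dict: "t": time; "qpos": joint angles; "qvel": joint speeds; "joint_torque": joint torques, N m; "ee_pos": TCP position; "orientation": TCP orientation; "ft_force": force on the tool from outside, world axes, zero at the start; "moment": the same for the moment, N m; "width": finger opening in mm; "grasp_force": force on a finger pad.
Only numpy, scipy, OpenCV 4.12 (cv2) and the standard library are available. Lean on these libraries where they do the work, as an engineer would, in place of code of your own. Each camera call takes 0.05 s, during which the arm holds its last target. There are 200 camera calls.

## Working session

There is one attempt and no reset: what is moved stays moved. The work goes in short steps, Python scripts to look and compute and a shell command to move; the robot and the scene stay as the last step left them, time stands still between calls to the robot, and variables do not carry over. Pictures are saved under pics/ and viewed, at most 10 in all, crops included, and the job is handed in when it is done.

```bash
ls; mkdir -p pics
python3 - <<'E'
from workcell import ctrl, vision
import cv2,numpy as np
for n in("top","side"):
    d=vision.get_image(n); cv2.imwrite(f"pics/{n}0.png",d["img"][:,:,::-1]); 
    print(n,d["fx"],d["cx"],d["cy"],np.round(d["R"],4).tolist(),np.round(d["t"],1))
o=ctrl.get_obs();print(o)
E
```

```text
jog.py
pics
workcell.py
top 543.5848435720299 279.2636932177317 205.13613891702624 [[-0.0069, -1.0, -0.0044], [-0.9823, 0.0076, -0.187], [0.187, 0.003, -0.9824]] [  10.6  613.2 1370.5]
side 389.7400924515543 273.7789745930104 214.13377440745958 [[0.8106, -0.5856, -0.0016], [-0.4232, -0.584, -0.6927], [0.4047, 0.5622, -0.7212]] [-497.3  278.5  908. ]
{'t': 0.1, 'qpos': array([ 1.28802655e+00,  4.23794763e-01,  1.63059492e+00, -2.42560343e-05,
        1.08854760e+00, -1.89955758e-02]), 'qvel': array([-0.00047369, -0.0020183 , -0.00137997,  0.0007269 , -0.00213571,
       -0.00023886]), 'joint_torque': array([-3.28022916e-04, -5.45613170e+01, -2.74323893e+01,  6.45716884e-02,
        1.87847775e-02, -2.81326373e-05]), 'ee_pos': array([162.80425002, 602.9478691 , 238.96777903]), 'orientation': array([-4.13094009e-01, -3.11413181e+00,  2.09309220e-03]), 'ft_force': array([-0.19724376,  0.58813667,  0.1291453 ]), 'moment': array([-0.00764861, -0.0012879 ,  0.01477766]), 'grasp_force': 0.0, 'width': 87.54601699242208}
```

View pics/top0.png

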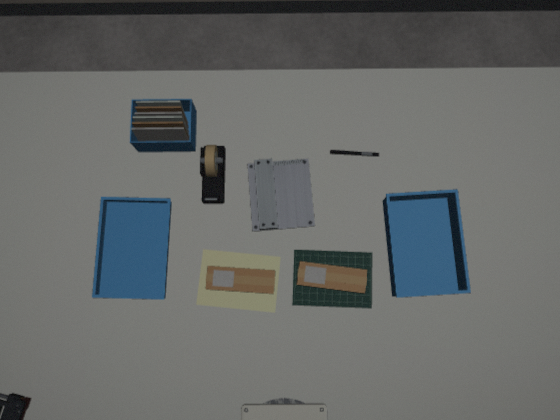

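View pics/side0.png

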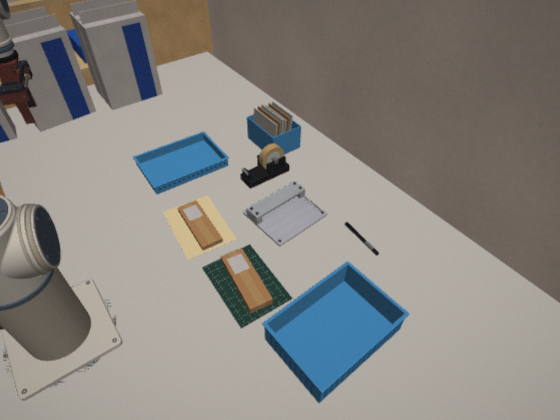

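The top view shows the mat carton at (332,277) and the waiting carton at (240,280). The gauge is at (281,195) with its bridge on the left, so the entry is from the right (-y). The shallow basket is at (133,248), the deep one at (427,243), the pen at (354,153) and the dispenser at (213,175). The side view agrees.

```bash
cat > h.py <<'E'
from workcell import ctrl, vision
import cv2,numpy as np
from scipy.spatial.transform import Rotation as Ro
def ray(d,p):
    p=np.atleast_2d(p).astype(float)
    c=np.c_[(p[:,0]-d["cx"])/d["fx"],(p[:,1]-d["cy"])/d["fy"],np.ones(len(p))]
    R=np.array(d["R"]);return -R.T@np.array(d["t"]),c@R
def onz(d,p,z):
    o,v=ray(d,p);return o+v*((z-o[2])/v[:,2])[:,None]
def proj(d,X):
    c=np.atleast_2d(X)@np.array(d["R"]).T+d["t"];return np.c_[c[:,0]/c[:,2]*d["fx"]+d["cx"],c[:,1]/c[:,2]*d["fy"]+d["cy"]]
def tri(d1,p1,d2,p2):
    A=[];b=[]
    for d,p in((d1,p1),(d2,p2)):
        o,v=ray(d,p);v=v[0]/np.linalg.norm(v[0]);M=np.eye(3)-np.outer(v,v);A.append(M);b.append(M@o)
    return np.linalg.lstsq(np.vstack(A),np.hstack(b),rcond=None)[0]
def blobs(d,lo,hi,amin=150):
    m=cv2.inRange(cv2.cvtColor(d["img"],cv2.COLOR_RGB2HSV),lo,hi)
    m=cv2.morphologyEx(m,cv2.MORPH_CLOSE,np.ones((7,7)))
    cs=cv2.findContours(m,cv2.RETR_EXTERNAL,cv2.CHAIN_APPROX_NONE)[0]
    return sorted([c for c in cs if cv2.contourArea(c)>amin],key=cv2.contourArea)[::-1]
def pose():
    o=ctrl.get_obs();return o,o["ee_pos"],Ro.from_rotvec(o["orientation"])
def goto(X,tooly_deg=None):
    "tool-axis shift and z turn to bring TCP to X with closing line at yaw"
    o,p,r=pose();s=r.inv().apply(np.array(X)-p);y=r.apply([0,1,0]);a=0
    if tooly_deg is not None:
        a=np.radians((tooly_deg-np.degrees(np.arctan2(y[1],y[0]))+90)%180-90)*-1
    print("t",round(o["t"],2),"shift",s.round(1),"rz",round(a,3),"zaxis",r.apply([0,0,1]).round(3),"q6",o["qpos"][5].round(2))
E
python3 - <<'E'
from h import *
d=vision.get_image("top")
def show(n,lo,hi,z,amin=150):
    for c in blobs(d,lo,hi,amin)[:5]:
        w=onz(d,c[:,0],z)[:,:2].astype(np.float32);r=cv2.minAreaRect(w)
        print(n,np.round(r[0],1),np.round(r[1],1),round(r[2],1),"px",c[:,0].mean(0).round())
show("brown",(5,90,60),(20,255,255),20)
show("blue",(95,120,40),(115,255,255),35,800)
show("green",(60,60,10),(95,255,120),0,800)
show("sheet",(20,25,120),(35,140,255),0,800)
im=d["img"]
print(cv2.cvtColor(im,cv2.COLOR_RGB2HSV)[[195,195,195,120,277],[265,290,235,300,345]])
E
```

```text
brown [ 427.3 -130. ] [178.8  61.4] 82.3 px [332. 277.]
brown [422.5 111.4] [177.9  59.8] 85.7 px [240. 279.]
brown [749.6 195.4] [76.8 22. ] 0.9 px [210. 159.]
blue [ 515.5 -377.1] [272.6 200.9] 3.2 px [425. 243.]
blue [509.3 395.4] [187.7 264.7] 88.1 px [132. 248.]
blue [846.5 325.7] [178.1 147. ] 89.5 px [164. 129.]
green [ 425. -132.] [204.9 144.6] 87.6 px [332. 278.]
sheet [421.5 117.2] [211.  149.3] 84.0 px [238. 281.]
[[ 94  17 103]
 [110  14 110]
 [ 42  10 125]
 [ 30   4 123]
 [ 17  95 115]]
```

Run:
```python
from h import *
goto([450,-60,260],172.3)
print(pose()[2].as_matrix().round(3))
```

```text
t 0.15 shift [-450.1 -565.2  -20.3] rz 1.441 zaxis [-0.    -0.001 -1.   ] q6 -0.02
[[-0.965  0.261 -0.   ]
 [ 0.261  0.965 -0.001]
 [ 0.    -0.001 -1.   ]]
```

The manual's scale: shifts go in cm. Converting my numbers, -34 mm is -3.4, -4 mm is -0.4.

```bash
echo '{"tx": [0, 0, 0, 0, 0], "ty": [-3.4, -3.4, -3.4, -3.4, -3.4], "tz": [-0.4, -0.4, -0.4, -0.4, -0.4], "ax": [0, 0, 0, 0, 0], "ay": [0, 0, 0, 0, 0], "az": [0, 0, 0, 0, 0]}' | python3 jog.py
echo '{"tx": [-4.05, -4.05, -4.05, -4.05, -4.05], "ty": [0, 0, 0, 0, 0], "tz": [0, 0, 0, 0, 0], "ax": [0, 0, 0, 0, 0], "ay": [0, 0, 0, 0, 0], "az": [0.09, 0.09, 0.09, 0.09, 0.09]}' | python3 jog.py
echo '{"tx": [-4.05, -4.05, -4.05, -4.05, -4.05], "ty": [0, 0, 0, 0, 0], "tz": [0, 0, 0, 0, 0], "ax": [0, 0, 0, 0, 0], "ay": [0, 0, 0, 0, 0], "az": [0.09, 0.09, 0.09, 0.09, 0.09]}' | python3 jog.py
echo '{"tx": [-4.05, -4.05, -4.05, -4.05, -4.05], "ty": [0, 0, 0, 0, 0], "tz": [0, 0, 0, 0, 0], "ax": [0, 0, 0, 0, 0], "ay": [0, 0, 0, 0, 0], "az": [0.09, 0.09, 0.09, 0.09, 0.09]}' | python3 jog.py
echo '{"tx": [-4.05, 0, 0], "ty": [0, 0, 0], "tz": [0, 0, 0], "ax": [0, 0, 0], "ay": [0, 0, 0], "az": [0.09, 0, 0]}' | python3 jog.py
python3 - <<'E'
from h import *
d=vision.get_image("wrist");cv2.imwrite("pics/w1.png",d["img"][:,:,::-1])
print(d["fx"],(-np.array(d["R"]).T@d["t"]).round(1),np.round(d["R"],3).tolist())
goto([427,-130,260],172.3)
E
```

```text
t: 0.57
ee_pos: [118.1, 437.4, 259.4]
orientation: [-0.413, -3.114, 0.001]
ft_force: [-0.3, -0.1, 1.0]
width: 88.1
grasp_force: 0.0
t: 0.98
ee_pos: [301.6, 352.3, 259.9]
orientation: [1.103, 2.941, 0.001]
ft_force: [0.5, 0.2, -0.0]
width: 87.7
grasp_force: 0.0
t: 1.4
ee_pos: [427.1, 194.8, 259.7]
orientation: [1.732, 2.621, 0.001]
ft_force: [-0.2, 0.5, -0.3]
width: 87.5
grasp_force: 0.0
t: 1.82
ee_pos: [471.5, -1.3, 259.7]
orientation: [2.273, 2.168, 0.0]
ft_force: [0.2, 0.4, -0.4]
width: 87.9
grasp_force: 0.0
t: 2.07
ee_pos: [469.0, -41.6, 259.5]
orientation: [-2.368, -2.064, 0.0]
ft_force: [-0.2, 0.5, 0.2]
width: 88.0
grasp_force: 0.0
354.3998891858607 [478.6  26.9 404.3] [[0.991, -0.137, -0.0], [-0.133, -0.959, 0.251], [-0.035, -0.249, -0.968]]
t 2.12 shift [-94.6 -29.7  -0.5] rz -0.0 zaxis [-0.  0. -1.] q6 0.02
```

View pics/w1.png

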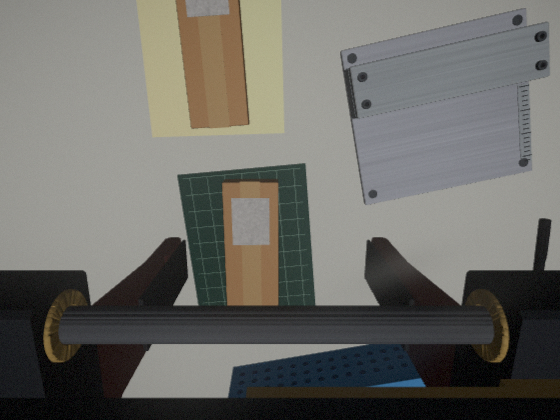

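The wrist view shows the mat carton's front end at (223–278,182). The gauge deck corners are at (366,203), (531,169), (342,52) and (524,10), and the bridge's near edge runs from (359,118) to (549,77). Next I'll extract these numerically and move over the carton for a second view.

```bash
cat > g.py <<'E'
from h import *
def quad(d,lo,hi,amin,box=None,close=3):
    im=d["img"];m=cv2.inRange(cv2.cvtColor(im,cv2.COLOR_RGB2HSV),lo,hi)
    m=cv2.morphologyEx(cv2.morphologyEx(m,cv2.MORPH_OPEN,np.ones((3,3))),cv2.MORPH_CLOSE,np.ones((9,9)))
    m[250:]=0
    out=[]
    for c in cv2.findContours(m,cv2.RETR_EXTERNAL,cv2.CHAIN_APPROX_NONE)[0]:
        if cv2.contourArea(c)>amin:
            h=cv2.convexHull(c);out.append((cv2.contourArea(c),cv2.approxPolyDP(h,3,True)[:,0]))
    return out
E
python3 - <<'E'
from g import *
d=vision.get_image("wrist")
for n,lo,hi in(("gauge",(90,10,60),(130,60,255)),("brown",(5,70,40),(20,255,255))):
    for a,q in quad(d,lo,hi,800): print(n,a,q.tolist())
hsv=cv2.cvtColor(d["img"],cv2.COLOR_RGB2HSV);print(hsv[[150,90,100,62],[450,450,320,450]].tolist())
c=np.array([[366,203],[531,169],[342,52],[524,10]]);print("deck z8",onz(d,c,8).round(1).tolist())
c=np.array([[359,118],[549,77],[350,67],[545,22]]);print("bridge z38",onz(d,c,38).round(1).tolist())
E
echo '{"tx": [-4, -4, -3, 0, 0], "ty": [0, -1, -2, 0, 0], "tz": [0.5, 0.5, 0.5, 0, 0], "ax": [0, 0, 0, 0, 0], "ay": [0, 0, 0, 0, 0], "az": [0, 0, 0, 0, 0]}' | python3 jog.py
python3 - <<'E'
from g import *
d=vision.get_image("wrist");cv2.imwrite("pics/w2.png",d["img"][:,:,::-1])
for n,lo,hi in(("gauge",(90,10,60),(130,60,255)),("brown",(5,70,40),(20,255,255))):
    for a,q in quad(d,lo,hi,800): print(n,a,q.tolist())
E
```

```text
gauge 28578.5 [[547, 25], [549, 74], [529, 172], [365, 204], [342, 53], [522, 11]]
brown 3666.5 [[277, 183], [277, 249], [225, 249], [222, 184]]
brown 6881.5 [[239, 0], [248, 125], [192, 129], [177, 0]]
[[114, 18, 141], [110, 12, 127], [26, 11, 159], [101, 16, 127]]
deck z8 [[568.2, -83.3, 8.0], [754.8, -68.9, 8.0], [555.0, 81.5, 8.0], [740.6, 96.0, 8.0]]
bridge z38 [[560.7, 13.9, 38.0], [747.3, 27.7, 38.0], [555.7, 62.9, 38.0], [740.8, 77.9, 38.0]]
t: 2.58
ee_pos: [424.4, -144.2, 244.4]
orientation: [-2.364, -2.068, 0.0]
ft_force: [0.2, -0.6, 0.7]
width: 87.6
grasp_force: 0.0
gauge 14630.0 [[559, 0], [559, 75], [406, 107], [393, 0]]
brown 10089.0 [[308, 77], [305, 248], [250, 248], [247, 77]]
brown 905.0 [[273, 13], [216, 16], [212, 0], [276, 0]]
```

View pics/w2.png

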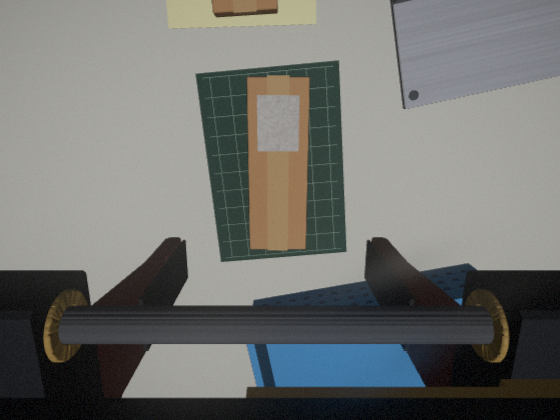

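The second wrist view shows the mat carton whole, with corners at about (247,77), (308,77), (305,249) and (250,249). I'll triangulate its height from the two wrist views and work out the grasp.

Run:
```python
from h import *
d=vision.get_image("wrist")
R1=np.array([[0.991,-0.137,0],[-0.133,-0.959,0.251],[-0.035,-0.249,-0.968]]);d1=dict(d,R=R1,t=-R1@np.array([478.6,26.9,404.3]))
for a,b in(([222.5,183],[247,77]),([278,183],[308.5,77])): print("tri",tri(d1,a,d,b).round(1))
q=np.array([[247,76.5],[308.5,76.5],[305.5,249],[250,249.5]])
for z in(17,23):
    w=onz(d,q,z)[:,:2];e=w[:2].mean(0)-w[2:].mean(0)
    print(z,w.round(1).tolist(),"c",w.mean(0).round(1),"L",np.hypot(*e).round(1),"W",np.hypot(*(w[0]-w[1])).round(1),np.hypot(*(w[3]-w[2])).round(1),"yaw",np.degrees(np.arctan2(e[1],e[0])).round(2))
    c=w.mean(0)-30*e/np.hypot(*e);goto([*c,22],np.degrees(np.arctan2(e[1],e[0]))+90)
```

```text
tri [411.6 -36.3  23.8]
tri [471.3 -44.4  24.2]
17 [[411.2, -35.1], [471.7, -43.1], [448.5, -224.0], [386.7, -216.4]] c [ 429.5 -129.7] L 182.6 W 61.0 62.2 yaw 82.5
t 2.68 shift [-15.8   1.8 222.9] rz -0.0 zaxis [ 0.001  0.    -1.   ] q6 -0.22
23 [[411.6, -35.8], [471.1, -43.7], [448.3, -221.6], [387.5, -214.1]] c [ 429.6 -128.8] L 179.7 W 60.0 61.2 yaw 82.5
t 2.68 shift [-14.9   1.7 222.9] rz -0.0 zaxis [ 0.001  0.    -1.   ] q6 -0.22
```

Two-view height is about 24 mm, so this looks like the thick carton. I'll descend 30 mm behind its centre.

```bash
echo '{"tx": [-0.5, -0.5, -0.5, 0, 0], "ty": [0.1, 0.1, 0, 0, 0], "tz": [4, 4, 4, 4, 3], "ax": [0, 0, 0, 0, 0], "ay": [0, 0, 0, 0, 0], "az": [0, 0, 0, 0, 0]}' | python3 jog.py
echo '{"tx": [0, 0, 0, 0], "ty": [0, 0, 0, 0], "tz": [2, 1.2, 0, 0], "ax": [0, 0, 0, 0], "ay": [0, 0, 0, 0], "az": [0, 0, 0, 0]}' | python3 jog.py
echo '{"tx": [0, 0, 0, 0, 0], "ty": [0, 0, 0, 0, 0], "tz": [0, 0, 0, 0, 0], "ax": [0, 0, 0, 0, 0], "ay": [0, 0, 0, 0, 0], "az": [0, 0, 0, 0, 0]}' | python3 jog.py 55
echo '{"tx": [0, 0, 0], "ty": [0, 0, 0], "tz": [0, 0, 0], "ax": [0, 0, 0], "ay": [0, 0, 0], "az": [0, 0, 0]}' | python3 jog.py
```

```text
t: 3.1
ee_pos: [425.5, -158.2, 52.4]
orientation: [-2.361, -2.072, 0.0]
ft_force: [-0.4, 0.0, -1.1]
width: 87.9
grasp_force: 0.0
t: 3.43
ee_pos: [425.7, -158.6, 22.3]
orientation: [-2.361, -2.071, 0.001]
ft_force: [0.2, -0.7, -0.7]
width: 87.9
grasp_force: 0.0
t: 3.85
ee_pos: [425.3, -160.0, 23.4]
orientation: [2.363, 2.068, 0.001]
ft_force: [-1.3, 2.3, 7.6]
width: 62.0
grasp_force: 30.0
t: 4.1
ee_pos: [425.3, -160.0, 23.5]
orientation: [2.364, 2.068, 0.001]
ft_force: [-0.9, 2.5, 8.0]
width: 61.9
grasp_force: 30.0
```

In the tool's units: -30 mm is -3, -20 mm is -2.

```bash
echo '{"tx": [0, 0, 0, 0, 0], "ty": [0, 0, 0, 0, 0], "tz": [-2, -3, -2, 0, 0], "ax": [0, 0, 0, 0, 0], "ay": [0, 0, 0, 0, 0], "az": [0, 0, 0, 0, 0]}' | python3 jog.py
python3 - <<'E'
from h import *
t=vision.get_image("top")
print("pen",onz(t,[[330,152],[379,155]],6).round(0).tolist())
o,p,r=pose();print(o["ft_force"].round(1),o["width"],p)
goto([664.8,-117.6,60],184.5)
s=vision.get_image("side");v=np.hstack([cv2.resize(s["img"][180:340,170:350],(540,480))]);cv2.imwrite("pics/s3.png",v[:,:,::-1])
E
```

```text
t: 4.52
ee_pos: [425.7, -160.3, 93.6]
orientation: [2.362, 2.067, 0.002]
ft_force: [-1.4, 0.1, -2.0]
width: 61.7
grasp_force: 30.0
pen [[772.0, -136.0, 6.0], [762.0, -271.0, 6.0]]
[-0.2  0.1 -1.8] 61.800881688777636 [ 424.89631579 -159.98734594   92.62313729]
t 4.57 shift [ 73.9 232.1  32.8] rz -0.212 zaxis [ 0.001 -0.    -1.   ] q6 -0.25
```

View pics/s3.png

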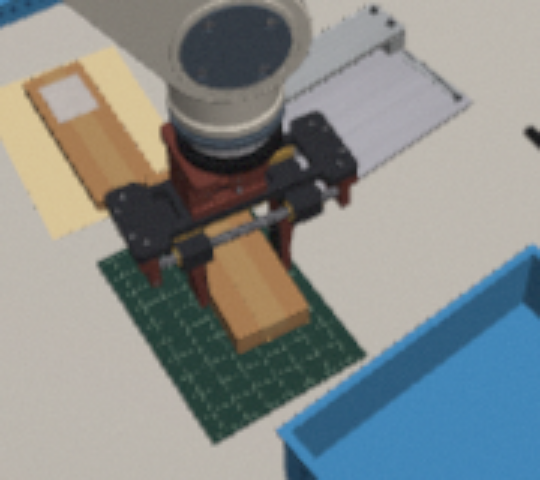

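The carton is held level about 70 mm up; the weight reading of -1.8 N also says thick. Next is the deck.

```bash
echo '{"tx": [0.6, 1.2, 1.2, 1.2, 1.2], "ty": [1.9, 3.7, 3.8, 3.8, 3.8], "tz": [0, 0, 0, 0, 0], "ax": [0, 0, 0, 0, 0], "ay": [0, 0, 0, 0, 0], "az": [0, 0, 0, 0, 0]}' | python3 jog.py
echo '{"tx": [1.2, 0.8, 0, 0, 0], "ty": [3.8, 2.4, 0, 0, 0], "tz": [0, 0, 0, 0, 0], "ax": [0, 0, 0, 0, 0], "ay": [0, 0, 0, 0, 0], "az": [0, 0, -0.106, -0.106, 0]}' | python3 jog.py
echo '{"tx": [0, 0, 0, 0], "ty": [0, 0, 0, 0], "tz": [2, 1.5, 0, 0], "ax": [0, 0, 0, 0], "ay": [0, 0, 0, 0], "az": [0, 0, 0, 0]}' | python3 jog.py
python3 - <<'E'
from h import *
d=vision.get_image("wrist");cv2.imwrite("pics/w4.png",d["img"][:,:,::-1])
goto([664.8,-117.6,32],184.5)
E
```

```text
t: 5.03
ee_pos: [601.2, -128.3, 90.6]
orientation: [-2.363, -2.067, 0.003]
ft_force: [-0.1, -0.4, -0.7]
width: 62.1
grasp_force: 30.0
t: 5.45
ee_pos: [663.7, -116.8, 89.8]
orientation: [-2.125, -2.31, 0.003]
ft_force: [0.1, 0.2, -2.9]
width: 61.5
grasp_force: 30.0
t: 5.78
ee_pos: [663.0, -117.2, 55.6]
orientation: [-2.131, -2.303, 0.004]
ft_force: [-0.1, 0.1, -0.9]
width: 61.4
grasp_force: 30.0
t 5.83 shift [-0.3  0.8 24.8] rz -0.001 zaxis [-0.002  0.    -1.   ] q6 -0.27
```

View pics/w4.png

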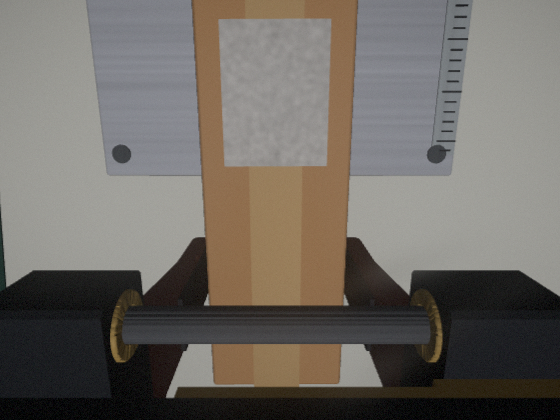

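The wrist view shows the carton over the deck and square to it: the deck edge at row 176 is horizontal, the deck centre is at column 279 and the carton centre at 277. I'll lower it gently.

```bash
echo '{"tx": [0, 0, 0, 0], "ty": [0, 0, 0, 0], "tz": [1, 0.8, 0.2, 0], "ax": [0, 0, 0, 0], "ay": [0, 0, 0, 0], "az": [0, 0, 0, 0]}' | python3 jog.py
for i in 1 2 3; do echo '{"tx": [0, 0, 0], "ty": [0, 0, 0], "tz": [0.1, 0.05, 0], "ax": [0, 0, 0], "ay": [0, 0, 0], "az": [0, 0, 0]}' | python3 jog.py | egrep 'pos|ft'; done
python3 -c "
from h import *
goto([664.8,-117.6,32],184.5)"
```

```text
t: 6.17
ee_pos: [664.1, -117.3, 36.7]
orientation: [-2.131, -2.306, 0.001]
ft_force: [0.3, 0.2, -1.3]
width: 61.6
grasp_force: 30.0
ee_pos: [664.9, -117.3, 36.4]
ft_force: [-0.3, -1.2, -2.3]
ee_pos: [664.7, -117.3, 34.7]
ft_force: [-0.7, 0.1, -1.8]
ee_pos: [664.6, -117.3, 33.0]
ft_force: [-0.1, -0.1, -1.1]
t 6.92 shift [-0.3  0.2  1. ] rz 0.0 zaxis [-0.  0. -1.] q6 -0.27
```

```bash
for i in 1 2 3; do echo '{"tx": [0, 0], "ty": [0, 0], "tz": [0.06, 0], "ax": [0, 0], "ay": [0, 0], "az": [0, 0]}' | python3 jog.py | egrep 'pos|ft'; done
```

```text
ee_pos: [664.7, -117.3, 32.5]
ft_force: [-0.6, -0.2, -2.3]
ee_pos: [664.7, -117.3, 31.9]
ft_force: [-0.2, -0.7, -0.7]
ee_pos: [664.8, -117.4, 31.5]
ft_force: [-1.0, 0.7, 0.8]
```

```bash
echo '{"tx": [0, 0], "ty": [0, 0], "tz": [0.06, 0], "ax": [0, 0], "ay": [0, 0], "az": [0, 0]}' | python3 jog.py | egrep 'pos|ft'
echo '{"tx": [0.3, 0.3, 0.3, 0.2, 0], "ty": [0, 0, 0, 0, 0], "tz": [0, 0, 0, 0, 0], "ax": [0, 0, 0, 0, 0], "ay": [0, 0, 0, 0, 0], "az": [0, 0, 0, 0, 0]}' | python3 jog.py | egrep 'pos|ft'
for i in 1 2 3; do echo '{"tx": [0.1, 0.1, 0], "ty": [0, 0, 0], "tz": [0, 0, 0], "ax": [0, 0, 0], "ay": [0, 0, 0], "az": [0, 0, 0]}' | python3 jog.py | egrep 'pos|ft';done
```

```text
ee_pos: [664.8, -117.4, 31.3]
ft_force: [-1.9, 0.1, 4.0]
ee_pos: [664.7, -106.1, 31.4]
ft_force: [0.4, -1.4, 4.2]
ee_pos: [664.5, -104.3, 31.4]
ft_force: [1.0, -2.9, 5.4]
ee_pos: [664.4, -102.4, 31.5]
ft_force: [0.8, -2.5, 5.4]
ee_pos: [664.3, -101.5, 31.5]
ft_force: [-0.4, -7.9, 4.0]
```

In the tool's units: 0.6 mm is 0.06.

```bash
echo '{"tx": [0.06, 0, 0], "ty": [0, 0, 0], "tz": [0, 0, 0], "ax": [0, 0, 0], "ay": [0, 0, 0], "az": [0, 0, 0]}' | python3 jog.py | egrep 'pos|ft'
python3 - <<'E'
from h import *
d=vision.get_image("wrist");s=vision.get_image("side")
a=d["img"][:300];b=cv2.resize(s["img"][150:260,215:395],(560,342));cv2.imwrite("pics/w5.png",np.vstack([cv2.resize(a,(448,240)),cv2.resize(b,(448,274))])[:,:,::-1])
E
```

```text
ee_pos: [664.3, -101.4, 31.5]
ft_force: [-0.7, -11.1, 4.6]
```

View pics/w5.png

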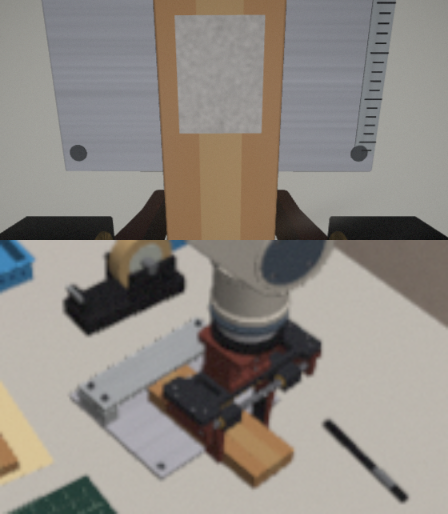

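It has jammed: TCP stuck at y=-101.4 with an 11 N push, and the carton lies flat with its front against the bridge edge. So it is the thick carton. I'll draw it back, lift it and locate the deep basket.

In the tool's units: -20 mm is -2, -10 mm is -1.

```bash
echo '{"tx": [-0.3, -1, -2, -2, -1], "ty": [0, 0, 0, 0, 0], "tz": [0, 0, -0.1, -0.4, -1], "ax": [0, 0, 0, 0, 0], "ay": [0, 0, 0, 0, 0], "az": [0, 0, 0, 0, 0]}' | python3 jog.py | egrep 'pos|ft|grasp'
echo '{"tx": [0, 0, 0, 0, 0], "ty": [0, 0, 0, 0, 0], "tz": [-2.5, -3.5, -3.5, -1.5, 0], "ax": [0, 0, 0, 0, 0], "ay": [0, 0, 0, 0, 0], "az": [0, 0, 0, 0, 0]}' | python3 jog.py | egrep 'pos|ft|grasp'
python3 - <<'E'
from h import *
t=vision.get_image("top");s=vision.get_image("side")
for n,d,b in(("top",t,(370,160,110,160)),("side",s,(240,240,190,160))):
    c=max(blobs(d,(95,90,15),(125,255,255),800),key=lambda c:np.mean(c[:,0,0])+(n=="side")*np.mean(c[:,0,1]))
    q=cv2.approxPolyDP(cv2.convexHull(c),3,True)[:,0];print(n,q.tolist());print(onz(d,q,75).round(0)[:,:2].tolist())
q=np.array([[348,267],[406,315],[322,372],[266,322]]);print(onz(s,q,75).round(0)[:,:2].tolist())
E
```

```text
ee_pos: [667.0, -163.2, 44.1]
ft_force: [-1.3, 0.6, -2.3]
grasp_force: 30.0
ee_pos: [670.8, -162.6, 160.7]
ft_force: [0.6, -0.3, -1.2]
grasp_force: 30.0
top [[457, 190], [470, 291], [396, 296], [391, 210], [395, 193]]
[[647.0, -457.0], [386.0, -472.0], [375.0, -286.0], [595.0, -283.0], [640.0, -296.0]]
side [[348, 262], [408, 314], [390, 337], [318, 401], [268, 342], [262, 323]]
[[639.0, -276.0], [648.0, -458.0], [575.0, -472.0], [369.0, -481.0], [360.0, -330.0], [375.0, -287.0]]
[[628.0, -287.0], [642.0, -457.0], [411.0, -444.0], [383.0, -290.0]]
```

```bash
python3 -c "
from h import *
goto([482,-375.6,140],93)"
```

```text
t 10.03 shift [-198.2 -202.4   15.7] rz -1.544 zaxis [ 0.  0. -1.] q6 -0.33
```

```bash
echo '{"tx": [-1.8, -2.8, -2.8, -2.8, -2.8], "ty": [-1.8, -2.9, -2.9, -2.9, -2.9], "tz": [0, 0, 0, 0, 0], "ax": [0, 0, 0, 0, 0], "ay": [0, 0, 0, 0, 0], "az": [0, 0, 0, 0, 0]}' | python3 jog.py | egrep 'pos|grasp'
echo '{"tx": [-2.8, -2.8, -1.2, 0, 0], "ty": [-2.9, -2.9, -1, 0, 0], "tz": [0, 0, 0, 0, 0], "ax": [0, 0, 0, 0, 0], "ay": [0, 0, 0, 0, 0], "az": [0, 0, 0.08, 0.12, 0.12]}' | python3 jog.py| egrep 'pos|grasp'
echo '{"tx": [0, 0, 0, 0, 0], "ty": [0, 0, 0, 0, 0], "tz": [0, 0, 0, 0, 0], "ax": [0, 0, 0, 0, 0], "ay": [0, 0, 0, 0, 0], "az": [0.12, 0.12, 0.12, 0.12, 0.12]}' | python3 jog.py| egrep 'pos|grasp'
echo '{"tx": [0, 0, 0, 0, 0], "ty": [0, 0, 0, 0, 0], "tz": [0, 0, 0, 0, 0], "ax": [0, 0, 0, 0, 0], "ay": [0, 0, 0, 0, 0], "az": [0.12, 0.12, 0.12, 0.12, 0.08]}' | python3 jog.py| egrep 'pos|grasp'
echo '{"tx": [0, 0, 0], "ty": [0, 0, 0], "tz": [0, 0, 0], "ax": [0, 0, 0], "ay": [0, 0, 0], "az": [0.11, 0, 0]}' | python3 jog.py | egrep 'pos|grasp'
python3 - <<'E'
from h import *
goto([482,-375.6,33],93)
t=vision.get_image("top");s=vision.get_image("side")
cv2.imwrite("pics/b6.png",np.hstack([cv2.resize(t["img"][170:320,350:500],(400,400)),cv2.resize(s["img"][210:410,230:430],(400,400))])[:,:,::-1])
E
```

```text
ee_pos: [542.4, -302.5, 153.0]
grasp_force: 30.0
ee_pos: [480.2, -375.9, 153.1]
grasp_force: 30.0
ee_pos: [481.3, -374.6, 153.1]
grasp_force: 30.0
ee_pos: [481.3, -374.5, 153.0]
grasp_force: 30.0
ee_pos: [481.6, -374.9, 153.8]
grasp_force: 30.0
t 11.95 shift [  0.6   1.  120.8] rz 0.011 zaxis [-0.003  0.002 -1.   ] q6 0.83
```

View pics/b6.png

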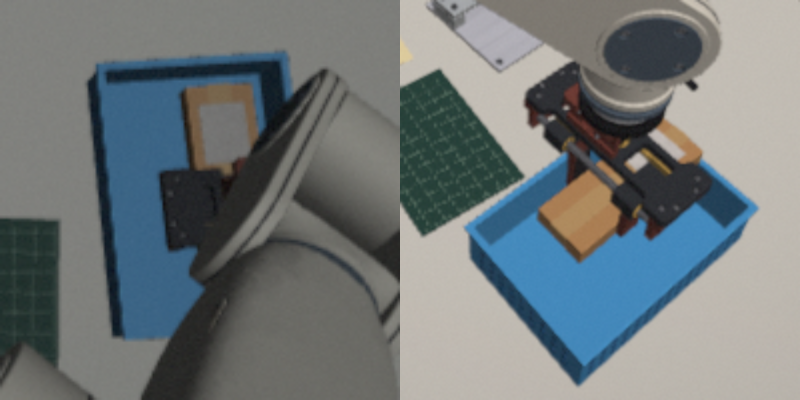

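The carton hangs centred over the deep basket (allowing for parallax) and lies along its length. I'll lower it.

In the tool's units: 25 mm is 2.5, 20 mm is 2.

```bash
echo '{"tx": [0, 0, 0, 0, 0], "ty": [0, 0, 0, 0, 0], "tz": [1.5, 2.5, 2.5, 2, 0], "ax": [0, 0, 0, 0, 0], "ay": [0, 0, 0, 0, 0], "az": [0, 0, 0, 0, 0]}' | python3 jog.py | egrep 'pos|ft'
echo '{"tx": [0, 0, 0, 0], "ty": [0, 0, 0, 0], "tz": [1.5, 1, 0.6, 0], "ax": [0, 0, 0, 0], "ay": [0, 0, 0, 0], "az": [0, 0, 0, 0]}' | python3 jog.py | egrep 'pos|ft'
for i in 1 2 3; do echo '{"tx": [0, 0], "ty": [0, 0], "tz": [0.1, 0], "ax": [0, 0], "ay": [0, 0], "az": [0, 0]}' | python3 jog.py | egrep 'pos|ft'; done
```

```text
ee_pos: [480.1, -373.9, 66.6]
ft_force: [-1.6, -0.1, -2.1]
ee_pos: [482.1, -375.5, 39.0]
ft_force: [-0.6, 0.2, -1.2]
ee_pos: [482.9, -376.2, 39.4]
ft_force: [-0.4, 0.7, -0.8]
ee_pos: [482.9, -376.1, 38.3]
ft_force: [0.3, -0.5, -2.6]
ee_pos: [482.6, -376.0, 37.0]
ft_force: [-0.2, 0.1, -2.1]
```

```bash
echo '{"tx": [0, 0, 0], "ty": [0, 0, 0], "tz": [0.3, 0.3, 0], "ax": [0, 0, 0], "ay": [0, 0, 0], "az": [0, 0, 0]}' | python3 jog.py | egrep 'pos|ft'
for i in 1 2 3 4; do echo '{"tx": [0, 0], "ty": [0, 0], "tz": [0.08, 0], "ax": [0, 0], "ay": [0, 0], "az": [0, 0]}' | python3 jog.py | egrep 'pos|ft'; done
```

```text
ee_pos: [482.2, -375.6, 30.1]
ft_force: [-0.7, 0.4, -1.4]
ee_pos: [482.5, -375.8, 29.7]
ft_force: [-0.8, 0.1, -1.8]
ee_pos: [482.6, -375.9, 29.1]
ft_force: [-0.2, 0.8, -1.1]
ee_pos: [482.6, -375.9, 28.3]
ft_force: [0.2, -0.7, -1.6]
ee_pos: [482.6, -375.9, 27.5]
ft_force: [-0.6, -0.8, -1.3]
```

```bash
for i in 1 2; do echo '{"tx": [0, 0], "ty": [0, 0], "tz": [0.06, 0], "ax": [0, 0], "ay": [0, 0], "az": [0, 0]}' | python3 jog.py | egrep 'pos|ft'; done
```

```text
ee_pos: [482.6, -376.0, 27.5]
ft_force: [-2.2, 2.1, 3.8]
ee_pos: [482.6, -375.9, 27.5]
ft_force: [-4.4, 2.6, 9.7]
```

The carton is on the floor. I'll release and rise.

In the tool's units: -0.5 mm is -0.05.

```bash
echo '{"tx": [0, 0, 0, 0, 0], "ty": [0, 0, 0, 0, 0], "tz": [-0.05, 0, 0, 0, 0], "ax": [0, 0, 0, 0, 0], "ay": [0, 0, 0, 0, 0], "az": [0, 0, 0, 0, 0]}' | python3 jog.py 88
echo '{"tx": [0, 0, 0, 0, 0], "ty": [0, 0, 0, 0, 0], "tz": [-0.5, -1.5, -3, -4, -4], "ax": [0, 0, 0, 0, 0], "ay": [0, 0, 0, 0, 0], "az": [0, 0, 0, 0, 0]}' | python3 jog.py|egrep 'pos|ft|wid'
echo '{"tx": [0, 0, 0, 0, 0], "ty": [0, 0, 4, 4, 4], "tz": [-4, -3, 0, 0, 0], "ax": [0, 0, 0, 0, 0], "ay": [0, 0, 0, 0, 0], "az": [0, 0, 0, 0, 0]}' | python3 jog.py|egrep 'pos|ft|wid'
echo '{"tx": [0, 0, 0, 0, 0], "ty": [4, 4, 4, 0, 0], "tz": [0, 0, 0, 0, 0], "ax": [0, 0, 0, 0, 0], "ay": [0, 0, 0, 0, 0], "az": [0, 0, 0, 0, 0]}' | python3 jog.py|egrep 'pos|ft|wid'
python3 - <<'E'
from h import *
t=vision.get_image("top");cv2.imwrite("pics/t7.png",t["img"][:,:,::-1])
for c in blobs(t,(5,90,60),(20,255,255)):
    w=onz(t,c[:,0],25)[:,:2].astype(np.float32);print(np.round(cv2.minAreaRect(w)[0],1),np.round(cv2.minAreaRect(w)[1:][0],1))
E
```

```text
t: 14.97
ee_pos: [482.6, -375.9, 26.8]
orientation: [-3.14, -0.094, -0.0]
ft_force: [-0.8, 0.0, 0.5]
width: 87.3
grasp_force: 0.0
ee_pos: [481.8, -375.3, 157.6]
ft_force: [0.1, -0.9, 0.0]
width: 88.1
ee_pos: [490.2, -496.9, 229.0]
ft_force: [-0.1, -0.1, 0.7]
width: 88.0
ee_pos: [496.0, -617.2, 225.9]
ft_force: [0.4, 1.3, -0.8]
width: 88.1
[422.4 111. ] [177.2  59.3]
[ 513.  -372.6] [176.5  59.9]
```

View pics/t7.png

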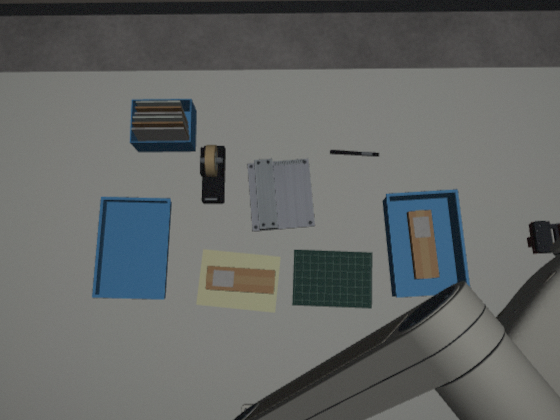

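The carton lies flat in the middle of the deep basket, at (513,-373) against a basket centre of (512,-374). The waiting carton, pen and dispenser are where they started, and the arm is clear.

```bash
python3 -c "
from workcell import ctrl, vision
print(ctrl.close_job())"
```

```text
the job is handed in; nothing more can be done
None
```

The carton from the mat was the thick one: it jammed at the bridge edge with a push of about 11 N, so I drew it back out and laid it flat in the middle of the deep basket, left the waiting carton, tape dispenser and pen where they were, and handed the job in after about 16 s; no verdict came back.

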